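# Reset a ratchet layout board to a lower notch

### The job

The tilting layout board is propped too steep. Take it by its bar handle and lift it through its notches past the top, only until you feel it touch its stop and without straining it, so that the pawl is thrown out; lower it all the way flat, which sets the pawl again, then raise it and leave it propped in its second notch from the bottom. Keep hold of it all the way and never let it drop, let the pawl take its weight, without forcing it down, before you let go, and leave the things around it where they are.

Things in the scene. Friction and masses are not known exactly. Their poses are not given: they have to be found in the camera images.
- board: Tilting plywood board, 195 x 260 x 12 mm, paper on top. Origin on the hinge axis (= hinge); own x from hinge to bar handle, y along hinge and bar, z its normal. Its tilt (z from vertical) is 0 when flat on the base's wooden blocks. It turns only about the hinge, bar end up. 0.75 to 1.1 kg, bears on the bar with 2.5 to 5 N; hinge damped, 1.3 N m per rad/s. Starts propped in notch 3 to 5.
- handle (a point): Centre of the bar handle beyond the board's far edge: round steel bar, 12 mm diameter, 124 mm free between two arms, along the board's y, at (265, 0, 12) mm in board. 42 mm clear between bar and board edge; nothing just beyond or below the bar. It can turn between the fingers, so the tool may stay vertical while the board swings.
- hinge (a point): Middle of the hinge axis (fixed), 85 mm above the bench, at (-130, 0, 85) mm in tilt_base. The axis runs along the base's y.
- tilt_base: Fixed wooden base of the board, 300 x 360 x 14 mm, on the bench (y from -160 to +200 mm). Origin on the bench under its middle of x; own x from hinge side to bar side, y along the hinge, z up. With the board flat the bar is at (135, 0, 97) mm here.
- quadrant_mid (a point): Hinge axis in the plane of the toothed steel quadrant on the board's left (+y) edge, which turns with the board. Its notches prop the board at 9, 17, 25, 33, 41 degrees (first to fifth from the bottom), it throws the pawl out at 51 and meets the stop at 52.6. These are nominal: its clamping shifts all of them together by an unknown amount, up to 2.7 degrees either way.
- pawl_pivot (a point): Pivot (fixed) of the weighted pawl, 100 mm strut with a round counterweight. Leaning to the hinge it is in: it drops into each notch as the board rises (hardly felt on the bar) and then bars the way down. Thrown out past the top it leans to the bar's side and stays out while the board is lowered; below about 3 degrees the board pushes its tail and sets it in again.
- stop (a point): Centre (fixed) of the 12 mm rubber stop on the ratchet post, met from below by a pin on the quadrant at 119 mm from the hinge axis. Stop and pawl must not be loaded above 55 N: about 20 N of lift at the bar beyond the weight, or of pushing down once the pawl has the weight.
- ratchet_post: Fixed steel post on the base's left (+y) side, its plate at y = 170 mm of the base, carrying the pawl and the stop, up to 190 mm high. Origin and axes as tilt_base.
- steel_cup: Bystander: open steel cup, 72 mm across and 70 mm tall, beside the base. Origin under it on the bench.
- tape_roll: Bystander: roll of tape lying flat, 64 mm across and 24 mm high, beside the base. Origin under it on the bench.
- offcut: Bystander: wood offcut 40 x 85 x 20 mm lying beyond the bar. Origin under it on the bench.
- screwdriver: Bystander: screwdriver lying beyond the bar. Origin under it on the bench.
- pliers: Bystander: pliers with dipped handles, lying. Origin under it on the bench.
- screw_jar: Bystander: small glass jar, 64 mm across and 75 mm tall. Origin under it on the bench.
- bench_brush: Bystander: bench brush, lying. Origin under it on the bench.

How it is judged:
By the outcome, as a careful person would: the job done as asked, in the order asked, and still so for the second after the job is handed in, with the robot touching nothing.
It also fails if it takes over 72 s, if anything falls off the work surface, if the arm or the gripper's body presses on something with over 40 N, if the wrist force passes 120 N, or if a joint passes its speed limit or range.

### The arm

A 7-joint arm with a two-finger parallel gripper is mounted at the origin on the work surface. World frame = base frame: x ahead of the robot, y to its left, z up, the work surface at z = 0. Lengths are in mm, angles in degrees, forces in N, time in s.
With the tool pointing down it reaches from about 425 to 875 mm from the base axis. Payload 4.7 kg.
Tool frame: the origin (TCP) lies midway between the tips of the shut fingers; the grasp point (between the pads) lies 19 mm behind it; z points along the fingers, y is the line along which they close (so a half turn about z gives the same grasp; the last joint's range is limited). The gripper opens to 87 mm and grips with 3 to 60 N. Pads are 19 mm wide; open, the fingers measure 117 mm over their backs; the gripper's body (75 mm by 190 mm) begins 51 mm behind the grasp point.
Start: joints at [-76.14, 18.392, -4.016, 83.108, 1.295, 78.541, -3.26], TCP at [146.819, 633.222, 222.587] pointing down, gripper open.
Joint ranges: [-163.93, 163.93], [-17.29, 119.83], [-79.2, 71.16], [3.27, 140.29], [-89.18, 269.18], [5.43, 117.66], [-154.24, 154.24]. Speed limits (degrees/s): [147.25, 147.25, 180, 180, 180, 180, 180].

### API

Orientations are given as [roll, pitch, yaw] about the fixed x, y, z axes, in that order (R = Rz(yaw) Ry(pitch) Rx(roll)).
In Python, from rig import env gives the robot as it stands.
- The arm moves only by the tool step_arm, never from a script. Its argument "increments" is one flat list of numbers, 7 for each row, row after row: the turn, a rotation vector about the tool's x, y, z in shares of pi rad (1.0 is pi rad), then the shift along the tool's x, y, z in shares of 40 cm (1.0 is 40 cm), then the finger opening in cm, from 0 to 8.7. A call has 1 to 8 rows; each row is the pose to reach, as a shift and turn from the pose commanded when the call began, along the tool's axes at that moment; what a row does not reach only later rows make up. A row lasts 1/10 s, in which the tool goes at most 50 mm and 8.59 degrees, less where a joint would pass 70% of its speed; a pose out of reach is approached as far as the arm can. Shift and turn numbers lie between -1 and 1, and a call with a number outside is refused. A call with a gripper value outside its range is refused whole. The fingers move at their own pace and stop on an object; the grip force is fixed at half the most. Time passes only in rows, so rows that repeat a pose let the fingers close. It gives the time, the measured TCP pose, the force, the opening and the grip force at its end, in the units of the state.
- env.get_state(): the state, without advancing time (a new reading comes with each control period).
- env.grab_frame(name): name is "scene" or "top" or "wrist"; returns (picture, depth): 400x640x3 uint8, blue, green, red; 400x640 float32, mm along the optical axis (not along the pixel's ray), 0 where there is no reading.
- env.camera_info(name): a dict with "camera_matrix" (3x3 intrinsics, pixels), "eye" and "orientation" of the camera in the world. Camera axes: x right, y up, looking along -z (the intrinsics and any distortion apply to the point x, -y, -z); pixel columns grow to the right and rows downward; lengths in mm; the calibration is good to about 2 mm. A picture is of the moment at which its call begins: read the wrist's pose just before it. camera_info takes no time and is no camera call; for the wrist camera it gives the pose at the moment of the call.
- env.close_job(): hands the job in; it is judged then, once.
The state is a dict: "clock": time; "joint_positions": joint angles; "qd": joint speeds; "tau": joint torques, N m; "tool_pos": TCP position; "eef_rot": TCP orientation; "ft_force": force on the tool from outside, world axes, zero at the start; "ft_torque": the same for the moment, N m; "gripper_width": opening from 0.0 (shut) to 1.0 (fully open); "grasp_force": force on a finger pad.
Only numpy, scipy, OpenCV 4.12 (cv2) and the standard library are available. Lean on these libraries where they do the work, as an engineer would, in place of code of your own. Each camera call takes 0.05 s, during which the arm holds its last target. There are 200 camera calls.

## Working session

There is one attempt and no reset: what is moved stays moved. The work goes in short steps, Python scripts to look and compute and a tool call to move; the robot and the scene stay as the last step left them, time stands still between calls to the robot, and variables do not carry over. Pictures are saved under pics/ and viewed, at most 10 in all, crops included, and the job is handed in when it is done.

Besides the shell and the picture viewer there is one more tool, called in YAML: its name, and indented under it one key for each argument. step_arm: Moves the arm, as the interface text tells. Its arguments: {"type":"object","properties":{"increments":{"type":"array","items":{"type":"number"}}},"required":["increments"]}

```bash
mkdir -p pics; cat > h.py <<'E'
import numpy as np,cv2
from rig import env
from scipy.spatial.transform import Rotation as R
def cam(n):
    i=env.camera_info(n); im,d=env.grab_frame(n); return i,im,d
def rot(i):
    o=np.array(i["orientation"],float)
    return o if o.shape==(3,3) else R.from_euler('xyz',o,degrees=True).as_matrix()
def cloud(i,d):
    K=np.array(i["camera_matrix"]);v,u=np.mgrid[:d.shape[0],:d.shape[1]]
    p=np.stack([(u-K[0,2])/K[0,0]*d,-(v-K[1,2])/K[1,1]*d,-d],-1)
    return p@rot(i).T+np.array(i["eye"])
E
python3 - <<'E'
from h import *
for n in("scene","top"):
    i,im,d=cam(n);print(n,i);cv2.imwrite(f"pics/{n}0.png",im);np.savez(f"{n}0.npz",im=im,d=d,P=cloud(i,d))
print(env.get_state())
E
```

```text
scene {'camera_matrix': array([[389.65762893,   0.        , 318.9867504 ],
       [  0.        , 389.65762893, 196.78491609],
       [  0.        ,   0.        ,   1.        ]]), 'eye': array([1130.05292475, -750.27494475,  862.22433193]), 'orientation': array([52.43093074, -0.06183677, 36.94652339])}
top {'camera_matrix': array([[365.53181356,   0.        , 315.72761427],
       [  0.        , 365.53181356, 195.08206022],
       [  0.        ,   0.        ,   1.        ]]), 'eye': array([ 363.53604791,  -19.6852083 , 1467.92413766]), 'orientation': array([  9.02088094,   1.20455638, -91.17804342])}
{'clock': 0.1, 'joint_positions': array([-76.13947248,  18.43500633,  -4.01343034,  83.16846301,
         1.29512668,  78.53947491,  -3.26021568]), 'qd': array([ 0.03921111, -0.13588724, -0.02524897, -0.17547903, -0.05348449,
        0.02449283,  0.03085758]), 'tau': array([-2.57110596e-04, -4.92560220e+01, -4.05910397e-01, -3.13407576e+01,
       -6.41729962e-02,  3.92962026e-02,  5.62784601e-05]), 'tool_pos': array([146.76039968, 632.71146995, 221.56355979]), 'eef_rot': array([-1.79902284e+02,  6.19765531e-03,  1.66946900e+02]), 'ft_force': array([-1.24010025, -0.27379406, -0.5135346 ]), 'ft_torque': array([-0.00675911,  0.00816151, -0.04474213]), 'grasp_force': 0.0, 'gripper_width': 1.0033861760697922}
```

View pics/scene0.png

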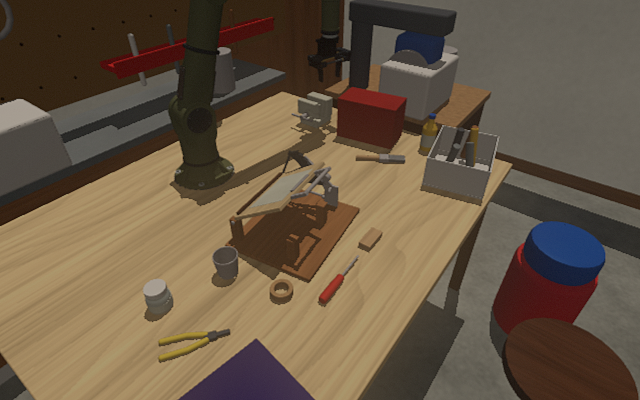

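View pics/top0.png

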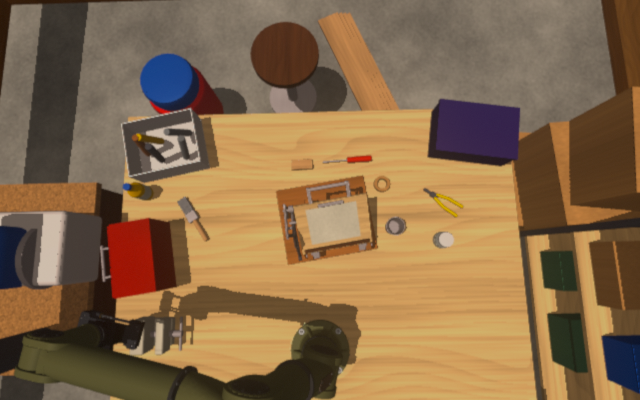

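The scene shows the board propped with its hinge toward the robot. In the top view the bar runs at about (308–350, 187) and the base corners are at about (277,190), (363,178), (378,250) and (288,263). I'll zoom in and fit the geometry.

```bash
python3 - <<'E'
from h import *
z=np.load("top0.npz");im,P,d=z["im"],z["P"],z["d"]
c=cv2.resize(im[165:275,265:395],None,fx=6,fy=5.4,interpolation=cv2.INTER_CUBIC)
c=cv2.resize(im[168:272,265:395],None,fx=5.7,fy=5.7,interpolation=cv2.INTER_CUBIC)
cv2.imwrite("pics/top0c.png",cv2.convertScaleAbs(c,alpha=1.5))
# base top: z 8..20
B=P[150:300,250:420].reshape(-1,3)
m=(B[:,2]>8)&(B[:,2]<20)&(B[:,0]>250)
r=cv2.minAreaRect(B[m,:2].astype(np.float32));print("base",r,cv2.boxPoints(r),B[m,2].mean(),m.sum())
# paper plane
pp=P[212:240,312:352].reshape(-1,3);c0=np.median(pp,0);pp=pp[np.abs(pp[:,2]-c0[2])<60]
c0=pp.mean(0);n=np.linalg.svd(pp-c0)[2][2];n*=np.sign(n[2]);print("plane",c0,n,np.degrees(np.arccos(n[2])),"az",np.degrees(np.arctan2(n[1],n[0])),np.std((pp-c0)@n))
for v in range(178,204,2):print(v,[tuple(np.round(P[v,u]).astype(int).tolist()) for u in(312,320,330,340,346)])
E
```

```text
base ((578.5143432617188, -31.97821044921875), (475.6417541503906, 595.124267578125), 12.52498722076416) [[ 281.8223   206.9273 ]
 [ 410.8842  -374.03394]
 [ 875.2064  -270.88373]
 [ 746.14453  310.0775 ]] 13.040434915816588 2377
plane [460.16677888 -50.72118025 159.79914477] [-0.51815623 -0.08044492  0.85149441] 31.625416389898742 az -171.175153632232 2.3534074091186232
178 [(668, 20, 3), (669, -13, -6), (666, -53, 1), (364, -20, 1468), (665, -119, -2)]
180 [(662, 21, -7), (659, -12, 4), (660, -53, -7), (655, -94, 10), (654, -118, 14)]
182 [(653, 21, -7), (650, -12, 3), (647, -53, 18), (646, -93, 16), (602, -102, 237)]
184 [(643, 21, 3), (642, -12, 6), (638, -52, 17), (596, -82, 235), (595, -102, 236)]
186 [(633, 20, 13), (591, -13, 235), (589, -47, 241), (631, -93, 8), (589, -102, 236)]
188 [(585, 15, 234), (583, -13, 241), (623, -52, 13), (622, -92, 13), (584, -102, 226)]
190 [(578, 15, 235), (616, -12, 12), (615, -52, 11), (614, -92, 9), (577, -102, 222)]
192 [(608, 21, 13), (607, -11, 14), (606, -52, 12), (604, -92, 21), (571, -102, 219)]
194 [(599, 21, 19), (598, -11, 17), (599, -52, 6), (597, -92, 12), (598, -116, 7)]
196 [(592, 21, 9), (592, -11, 6), (590, -51, 12), (590, -92, 10), (588, -115, 14)]
198 [(584, 21, 12), (583, -11, 14), (582, -51, 14), (552, -82, 209), (551, -102, 212)]
200 [(575, 21, 16), (575, -11, 11), (546, -47, 207), (544, -81, 212), (545, -103, 201)]
202 [(557, 20, 90), (538, -12, 215), (538, -46, 211), (538, -81, 207), (538, -102, 201)]
```

View pics/top0c.png

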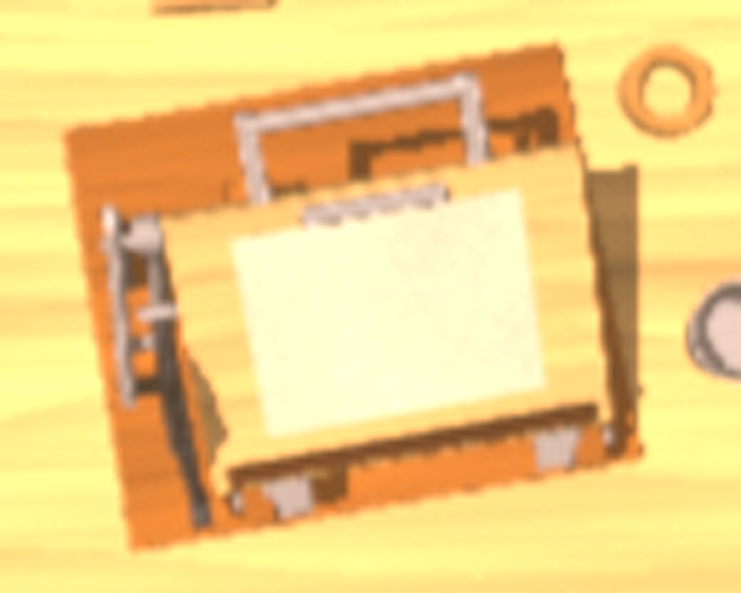

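The crop shows the bar ends at full-image (308,189.4) and (347.5,182.9), with the base corners clear. Next I'll fit the base pose from its corners.

```bash
cat >> h.py <<'E'
def proj(i,X):
    K=np.array(i["camera_matrix"]);p=(np.atleast_2d(X)-np.array(i["eye"]))@rot(i)
    return np.stack([K[0,2]+K[0,0]*p[:,0]/-p[:,2],K[1,2]+K[1,1]*p[:,1]/p[:,2]],1)
E
python3 - <<'E'
from h import *
from scipy.optimize import least_squares as LS
i=env.camera_info("top")
f=lambda a:np.array([265-.4,168-.4])+np.array(a)/5.7
cor=f([(65,132),(560,45),(640,457),(132,550)])
bar=f([(245,122),(470,83)])
C=np.array([(150,200,14),(150,-160,14),(-150,-160,14),(-150,200,14.)])
def W(q,X):
    return X@R.from_euler('z',q[2],degrees=True).as_matrix().T+[q[0],q[1],0]
s=LS(lambda q:(proj(i,W(q,C))-cor).ravel(),[480,-40,9]);print(s.x,s.fun.round(2))
def B(t,y):
    t=np.radians(t);return np.array([[-130+265*np.cos(t)-12*np.sin(t),yy,85+265*np.sin(t)+12*np.cos(t)] for yy in y])
s2=LS(lambda q:np.r_[(proj(i,W(q,C))-cor).ravel(),(proj(i,W(q,B(q[3],[65,-65])))-bar).ravel()],[480,-40,9,31.]);print(s2.x,s2.fun.round(2))
for t in(s.x[-1],s2.x[3]):pass
print("bar",W(s2.x,B(s2.x[3],[0])),"hinge",W(s2.x,np.array([[-130,0,85.]])))
z=np.load("top0.npz");P=z["P"]
# direct bar points
q=P[180:196,306:350].reshape(-1,3);q=q[(q[:,2]>215)&(q[:,2]<250)]
L=(q-[s2.x[0],s2.x[1],0])@R.from_euler('z',s2.x[2],degrees=True).as_matrix();L=L[np.abs(L[:,1])<50];print("bar local cloud",np.median(L,0),len(L))
for u in(112,130,150):print([P[v,u].round().tolist() for v in(225,260,290)])
E
```

```text
[501.03938317 -51.76742044   8.78262707] [-0.58 -0.52  0.11 -0.72  0.86  0.67 -0.42  0.45]
[501.37724871 -51.96674875   8.75500586  30.68487262] [-0.52 -0.63  0.18 -0.78  0.9   0.61 -0.39  0.34  1.05  0.02 -1.21  0.31]
bar [[592.08070627 -37.99803889 230.55355256]] hinge [[372.89198065 -71.75401463  85.        ]]
bar local cloud [ 88.38285466   0.96466105 236.33968479] 100
[[478.0, 730.0, 183.0], [355.0, 724.0, 179.0], [251.0, 722.0, 170.0]]
[[477.0, 670.0, 174.0], [354.0, 661.0, 177.0], [251.0, 656.0, 174.0]]
[[476.0, 599.0, 171.0], [352.0, 590.0, 177.0], [250.0, 584.0, 178.0]]
```

```bash
cat >> h.py <<'E'
def inc(tp,yaw=98.76):
    s=env.get_state();A=R.from_euler('xyz',s["eef_rot"],degrees=True)
    T=R.from_euler('xyz',[180,0,yaw],degrees=True)
    return (A.inv()*T).as_rotvec(degrees=True).round(2),(A.inv().apply(np.array(tp)-s["tool_pos"])/10).round(2)
E
python3 -c "
from h import *
print(inc([350,330,330]),inc([591,-38,310]))"
```

```text
(array([-8.000e-02,  6.000e-02,  6.819e+01]), array([-26.64, -24.92, -10.8 ])) (array([-8.000e-02,  6.000e-02,  6.819e+01]), array([-58.43, -55.32,  -8.74]))
```

Careful with the scale: shifts go in shares of 40 cm and turns go in shares of pi rad. That gives: -21.6 cm / 40 = -0.54, -10.8 cm / 40 = -0.27, 48 degrees / 180 = 0.2667.

step_arm:
  increments: [0,0,0,0,0,-0.125,6,0,0,0,0,0,-0.25,6,0,0,0.0444,-0.09,-0.085,-0.27,6,0,0,0.0889,-0.18,-0.17,-0.27,6,0,0,0.1333,-0.27,-0.255,-0.27,6,0,0,0.1778,-0.36,-0.34,-0.27,6,0,0,0.2222,-0.45,-0.425,-0.27,6,0,0,0.2667,-0.54,-0.51,-0.27,6]

```text
clock: 0.9
tool_pos: [311.9, 383.7, 330.3]
eef_rot: [-180.0, -0.0, 118.6]
ft_force: [1.0, 0.6, -0.3]
gripper_width: 0.69
grasp_force: 0.0
```

```bash
python3 -c "
from h import *
s=env.get_state();print(s['tool_pos'],s['eef_rot'],s['joint_positions'],inc([591,-38,310]))"
```

```text
[311.9025408  383.65112224 330.25209128] [-1.79987509e+02 -1.40158716e-03  1.18623946e+02] [-63.14448715  -2.6732594    8.83901633  94.6265939    0.40418609
  88.02566086 -25.70499257] (array([-1.000e-02,  0.000e+00,  1.986e+01]), array([-50.38,   4.3 ,   2.02]))
```

Converted, -38.4 cm / 40 = -0.96, -33.6 cm / 40 = -0.84, 19.9 degrees / 180 = 0.1106.

step_arm:
  increments: [0,0,0.0167,-0.12,0.01,0,6,0,0,0.0333,-0.24,0.02,0,6,0,0,0.05,-0.36,0.03,0,6,0,0,0.0667,-0.48,0.04,0,6,0,0,0.0833,-0.6,0.05,0,6,0,0,0.1,-0.72,0.06,0,6,0,0,0.1106,-0.84,0.0725,0,6,0,0,0.1106,-0.96,0.0825,0,6]

```text
clock: 1.7
tool_pos: [526.5, 63.9, 330.4]
eef_rot: [180.0, -0.0, 99.0]
ft_force: [1.0, 0.4, -0.3]
gripper_width: 0.693
grasp_force: 0.0
```

```bash
python3 -c "
from h import *
s=env.get_state();print(s['tool_pos'],s['eef_rot'],s['joint_positions'],inc([591,-38,310]))"
```

```text
[526.49965414  63.93565806 330.44522627] [ 1.79988287e+02 -2.37045180e-02  9.90277779e+01] [-42.33329404   1.2632665   33.43241378  90.97630307  -0.72014759
  87.95790052   0.14601063] (array([ 0.01, -0.02,  0.27]), array([-11.08,   4.77,   2.04]))
```

Converted, -11.1 cm / 40 = -0.2775, -8 cm / 40 = -0.2.

step_arm:
  increments: [0,0,0,-0.1,0.045,0.0125,5.5,0,0,0,-0.2,0.0875,0.025,5.5,0,0,0,-0.2775,0.12,0.05,5.5,0,0,0,-0.2775,0.12,0.05,5.5,0,0,0,-0.2775,0.12,0.05,5.5]

```text
clock: 2.2
tool_pos: [590.4, -36.9, 309.7]
eef_rot: [-179.9, -0.0, 98.9]
ft_force: [1.1, 1.1, -1.2]
gripper_width: 0.632
grasp_force: 0.0
```

```bash
python3 - <<'E'
from h import *
s=env.get_state();print(s['tool_pos'],s['eef_rot'],s['joint_positions'])
i,im,d=cam("wrist");P=cloud(i,d);np.savez("w0.npz",im=im,d=d,P=P);cv2.imwrite("pics/w0.png",im)
L=(P.reshape(-1,3)-[372.9,-71.8,85])@R.from_euler('z',8.76,degrees=True).as_matrix()
L=L[P.reshape(-1,3)[:,2]>30]
m=(np.abs(L[:,1])<50)&(L[:,0]>195)&(L[:,0]<250)&(L[:,2]>110)&(L[:,2]<185)
print(m.sum(),np.percentile(L[m],[5,50,95],axis=0))
E
```

```text
[590.42526689 -36.94758435 309.6608957 ] [-1.79888374e+02 -2.34397200e-03  9.89399818e+01] [-32.99516731  11.0979212   40.04053321  85.00821581  -7.09847854
  86.58662696  15.89181579]
1491 [[213.78566715 -43.96711511 148.97868905]
 [219.05392046   5.91101963 152.28226305]
 [224.34542603  45.96321949 153.78829847]]
```

View pics/w0.png

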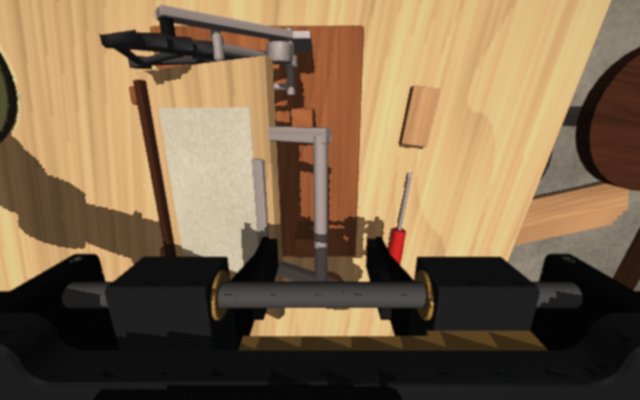

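The wrist view shows the bar at column 321, midway between the fingers (260 and 382), and the paper board to its left. I'll descend and close on it.

Converted, 9.7 cm / 40 = 0.2425, 9 cm / 40 = 0.225.

step_arm:
  increments: [0,0,0,0,0,0.1,5.5,0,0,0,0,0,0.175,5.5,0,0,0,0,0,0.225,5.5,0,0,0,0,0,0.2425,5.5,0,0,0,0,0,0.2425,5.5,0,0,0,0,0,0.2425,5.5]

```text
clock: 2.85
tool_pos: [591.5, -35.7, 215.0]
eef_rot: [179.9, -0.0, 99.1]
ft_force: [-0.6, -0.2, 0.3]
gripper_width: 0.634
grasp_force: 0.0
```

step_arm:
  increments: [0,0,0,0,0,0,3,0,0,0,0,0,0,2,0,0,0,0,0,0,0.5,0,0,0,0,0,0,0.5,0,0,0,0,0,0,0.5,0,0,0,0,0,0,0.5]

```text
clock: 3.45
tool_pos: [590.7, -36.4, 213.6]
eef_rot: [-180.0, -0.0, 99.0]
ft_force: [-2.4, -1.0, -1.3]
gripper_width: 0.173
grasp_force: 3.0
```

```bash
python3 - <<'E'
from h import *
s=env.get_state()
for k in('clock','tool_pos','eef_rot','ft_force','ft_torque','gripper_width','grasp_force','joint_positions'):print(k,s[k])
E
```

```text
clock 3.45
tool_pos [590.70039719 -36.44648568 213.55850407]
eef_rot [-1.79988302e+02 -7.99973665e-04  9.90484170e+01]
ft_force [-2.40666008 -0.99132487 -1.34697003]
ft_torque [-0.20719463  1.02678859 -0.01964848]
gripper_width 0.17344002809346085
grasp_force 2.9673059284687042
joint_positions [-32.62335637  13.30529321  39.42433009  93.79269773  -8.66008181
  76.02118206  17.19550286]
```

step_arm:
  increments: [0,0,0,0,0,0,0,0,0,0,0,0,0,0,0,0,0,0,0,0,0,0,0,0,0,0,0,0,0,0,0,0,0,0,0]

```text
clock: 3.95
tool_pos: [589.4, -36.7, 213.0]
eef_rot: [-179.8, -0.0, 99.0]
ft_force: [-4.2, -0.0, 1.4]
gripper_width: 0.128
grasp_force: 29.9
```

```bash
python3 - <<'E'
from h import *
s=env.get_state()
for k in('tool_pos','ft_force','ft_torque','gripper_width','grasp_force'):print(k,s[k])
# plan: arc from current bar; local radial/vertical relative to hinge
H=np.array([372.9,-71.75,85.]);Rz=R.from_euler('z',8.76,degrees=True)
b=s['tool_pos']+[0,0,19];l=Rz.inv().apply(b-H);print("bar local",l,"r",np.hypot(l[0],l[2]),"tilt by angle",np.degrees(np.arctan2(l[2],l[0])-np.arctan2(12,265)))
E
```

```text
tool_pos [589.4031375  -36.66305527 213.03430332]
ft_force [-4.24649363 -0.00471284  1.35897433]
ft_torque [-0.17915037  1.22448109  0.00536386]
gripper_width 0.12839464332556008
grasp_force 29.924763422459364
bar local [219.32121378   1.70511655 147.03430332] r 264.04711922158117 tilt by angle 31.24539079309281
```

```bash
cat >> h.py <<'E'
H=np.array([372.9,-71.75,85.])
def tilt():
    s=env.get_state();l=R.from_euler('z',-8.76,degrees=True).apply(s['tool_pos']+[0,0,19]-H)
    return np.degrees(np.arctan2(l[2],l[0]))-2.593,np.hypot(l[0],l[2])
def arc(t0,ts):
    f=lambda t:26.527*np.array([np.cos(np.radians(t+2.593)),-np.sin(np.radians(t+2.593))])
    for t in ts:print(t,(f(t)-f(t0)).round(2))
E
python3 -c "
from h import *
arc(31.2,np.arange(32.2,49,2));arc(46.2,np.arange(47,53,.5))"
```

```text
32.2 [-0.26 -0.38]
34.2 [-0.8  -1.13]
36.2 [-1.37 -1.87]
38.2 [-1.96 -2.58]
40.2 [-2.58 -3.27]
42.2 [-3.22 -3.94]
44.2 [-3.88 -4.58]
46.2 [-4.57 -5.2 ]
48.2 [-5.28 -5.8 ]
47.0 [-0.28 -0.24]
47.5 [-0.46 -0.39]
48.0 [-0.64 -0.54]
48.5 [-0.81 -0.69]
49.0 [-1.   -0.83]
49.5 [-1.18 -0.97]
50.0 [-1.36 -1.11]
50.5 [-1.55 -1.25]
51.0 [-1.73 -1.39]
51.5 [-1.92 -1.53]
52.0 [-2.11 -1.66]
52.5 [-2.3 -1.8]
```

Converted, -5.2 cm / 40 = -0.13, -4.58 cm / 40 = -0.1145.

step_arm:
  increments: [0,0,0,0,-0.0065,-0.0095,0,0,0,0,0,-0.02,-0.0283,0,0,0,0,0,-0.0343,-0.0468,0,0,0,0,0,-0.049,-0.0645,0,0,0,0,0,-0.0645,-0.0818,0,0,0,0,0,-0.0805,-0.0985,0,0,0,0,0,-0.097,-0.1145,0,0,0,0,0,-0.1143,-0.13,0]

```text
clock: 4.75
tool_pos: [544.9, -43.7, 266.0]
eef_rot: [-180.0, -0.0, 99.0]
ft_force: [-2.6, 0.2, -11.1]
gripper_width: 0.127
grasp_force: 30.0
```

step_arm:
  increments: [0,0,0,0,0,0,0,0,0,0,0,0,0,0,0,0,0,0,0,0,0]

```text
clock: 5.05
tool_pos: [545.1, -43.6, 265.7]
eef_rot: [-180.0, -0.0, 99.0]
ft_force: [-4.3, -0.2, -8.2]
gripper_width: 0.127
grasp_force: 30.0
```

```bash
python3 -c "
from h import *
print(tilt(),env.get_state()['ft_force'],env.get_state()['eef_rot'])"
```

```text
(np.float64(46.25894957470044), np.float64(265.1856909371685)) [-4.2958247  -0.17238744 -8.22611541] [-1.79962216e+02 -2.25348478e-02  9.90459398e+01]
```

Converted, -1.07 cm / 40 = -0.0268, -0.88 cm / 40 = -0.022.

step_arm:
  increments: [0,0,0,0,-0.0088,-0.004,0,0,0,0,0,-0.0133,-0.0078,0,0,0,0,0,-0.0178,-0.0115,0,0,0,0,0,-0.022,-0.0153,0,0,0,0,0,-0.0268,-0.0188,0,0,0,0,0,-0.0268,-0.0188,0,0,0,0,0,-0.0268,-0.0188,0]

```text
clock: 5.75
tool_pos: [535.7, -45.2, 273.8]
eef_rot: [179.9, -0.0, 99.1]
ft_force: [0.0, 0.3, -4.0]
gripper_width: 0.126
grasp_force: 30.0
```

```bash
cat >> h.py <<'E'
def rep():
    s=env.get_state();t,r=tilt();p=np.radians(t+2.593);f=R.from_euler('z',-8.76,degrees=True).apply(s['ft_force'])
    print("tilt %.2f r %.1f Ftan %.1f Frad %.1f"%(t,r,-f[0]*np.sin(p)+f[2]*np.cos(p),f[0]*np.cos(p)+f[2]*np.sin(p)),s['ft_force'].round(1),round(s['clock'],2))
E
python3 -c "
from h import *
rep();arc(49,np.arange(49.2,52,.2))"
```

```text
tilt 48.97 r 265.4 Ftan -2.5 Frad -3.0 [ 0.   0.3 -4. ] 5.75
49.2 [-0.07 -0.06]
49.400000000000006 [-0.15 -0.11]
49.60000000000001 [-0.22 -0.17]
49.80000000000001 [-0.29 -0.23]
50.000000000000014 [-0.37 -0.28]
50.20000000000002 [-0.44 -0.34]
50.40000000000002 [-0.51 -0.4 ]
50.60000000000002 [-0.59 -0.45]
50.800000000000026 [-0.66 -0.51]
51.00000000000003 [-0.74 -0.56]
51.20000000000003 [-0.81 -0.62]
51.400000000000034 [-0.88 -0.67]
51.60000000000004 [-0.96 -0.73]
51.80000000000004 [-1.04 -0.78]
```

step_arm:
  increments: [0,0,0,0,-0.0038,-0.0028,0,0,0,0,0,-0.0073,-0.0058,0,0,0,0,0,-0.011,-0.0085,0,0,0,0,0,-0.0128,-0.01,0,0,0,0,0,-0.0128,-0.01,0,0,0,0,0,-0.0128,-0.01,0]

```text
clock: 6.35
tool_pos: [530.8, -45.9, 277.9]
eef_rot: [179.9, -0.0, 99.1]
ft_force: [4.1, 0.3, 2.1]
gripper_width: 0.126
grasp_force: 30.0
```

```bash
python3 -c "
from h import *
rep()"
```

```text
tilt 50.36 r 265.5 Ftan -2.0 Frad 4.1 [4.1 0.3 2.1] 6.35
```

Converted, -0.15 cm / 40 = -0.0038, -0.04 cm / 40 = -0.001.

step_arm:
  increments: [0,0,0,0,-0.001,-0.0025,0,0,0,0,0,-0.002,-0.0033,0,0,0,0,0,-0.003,-0.0038,0,0,0,0,0,-0.003,-0.0038,0]

```text
clock: 6.75
tool_pos: [529.3, -46.2, 279.0]
eef_rot: [179.9, -0.0, 99.1]
ft_force: [4.7, -0.2, 1.5]
gripper_width: 0.125
grasp_force: 30.0
```

```bash
python3 -c "
from h import *
rep()"
```

```text
tilt 50.74 r 265.5 Ftan -2.8 Frad 3.9 [ 4.7 -0.2  1.5] 6.75
```

Converted, -0.15 cm / 40 = -0.0038, -0.12 cm / 40 = -0.003.

step_arm:
  increments: [0,0,0,0,-0.001,-0.0008,0,0,0,0,0,-0.002,-0.0015,0,0,0,0,0,-0.003,-0.0023,0,0,0,0,0,-0.0038,-0.0028,0,0,0,0,0,-0.0038,-0.0028,0]

```text
clock: 7.25
tool_pos: [527.9, -46.4, 280.2]
eef_rot: [179.9, -0.0, 99.1]
ft_force: [4.0, 1.0, 1.6]
gripper_width: 0.124
grasp_force: 30.0
```

```bash
python3 -c "
from h import *
rep()"
```

```text
tilt 51.15 r 265.6 Ftan -2.4 Frad 3.7 [4.  1.  1.6] 7.25
```

Converted, -0.15 cm / 40 = -0.0038, -0.12 cm / 40 = -0.003.

step_arm:
  increments: [0,0,0,0,-0.001,-0.0008,0,0,0,0,0,-0.002,-0.0015,0,0,0,0,0,-0.003,-0.0023,0,0,0,0,0,-0.0038,-0.0028,0,0,0,0,0,-0.0038,-0.0028,0]

```text
clock: 7.75
tool_pos: [526.5, -46.6, 281.2]
eef_rot: [179.9, -0.0, 99.1]
ft_force: [5.4, 2.6, 1.1]
gripper_width: 0.126
grasp_force: 30.0
```

```bash
python3 -c "
from h import *
rep()"
```

```text
tilt 51.54 r 265.6 Ftan -4.0 Frad 4.3 [5.4 2.6 1.1] 7.75
```

Converted, -0.07 cm / 40 = -0.0018, -0.06 cm / 40 = -0.0015.

step_arm:
  increments: [0,0,0,0,-0.001,-0.0008,0,0,0,0,0,-0.0018,-0.0015,0,0,0,0,0,-0.0018,-0.0015,0,0,0,0,0,-0.0018,-0.0015,0]

```text
clock: 8.15
tool_pos: [526.0, -46.7, 281.6]
eef_rot: [179.9, 0.0, 99.1]
ft_force: [6.9, 0.9, -1.2]
gripper_width: 0.125
grasp_force: 30.0
```

```bash
python3 - <<'E'
from h import *
rep()
i,im,d=cam("wrist");cv2.imwrite("pics/w1.png",cv2.resize(im[0:130,60:360],None,fx=2.6,fy=2.6))
E
```

```text
tilt 51.67 r 265.6 Ftan -6.4 Frad 3.1 [ 6.9  0.9 -1.2] 8.15
```

View pics/w1.png

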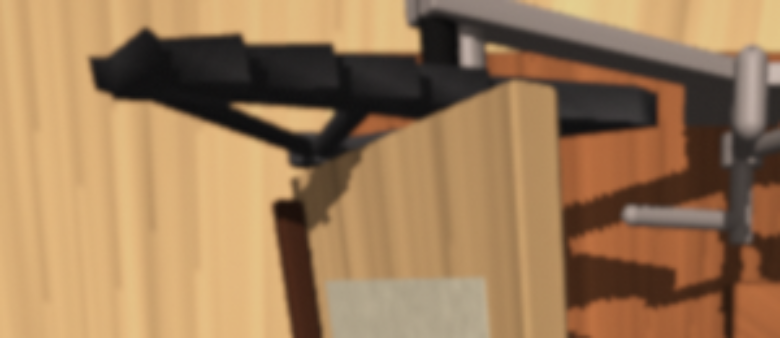

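The image shows the pawl thrown clear of the quadrant teeth. The force rose from 2.4 to 6.4 N at about 51.6°, so the stop is touched. Now I'll lower the board.

```bash
python3 -c "
from h import *
arc(51.7,[51,49,46.5,44,41.5,39,36.5,34]);print();arc(34,np.arange(31.5,13,-2.5));print();arc(14,[12,10,8,6,4.5,3.5,2.5,1.5])"
```

```text
51 [0.26 0.19]
49 [1.   0.75]
46.5 [1.89 1.49]
44 [2.75 2.27]
41.5 [3.57 3.08]
39 [4.36 3.93]
36.5 [5.11 4.81]
34 [5.82 5.73]

31.5 [0.67 0.94]
29.0 [1.3  1.92]
26.5 [1.88 2.92]
24.0 [2.42 3.94]
21.5 [2.92 4.98]
19.0 [3.37 6.05]
16.5 [3.77 7.14]
14.0 [4.12 8.24]

12 [0.25 0.89]
10 [0.47 1.79]
8 [0.65 2.7 ]
6 [0.81 3.61]
4.5 [0.9 4.3]
3.5 [0.95 4.76]
2.5 [1.   5.22]
1.5 [1.04 5.68]
```

Converted, 5.82 cm / 40 = 0.1455, 5.73 cm / 40 = 0.1433.

step_arm:
  increments: [0,0,0,0,0.0065,0.0048,0,0,0,0,0,0.025,0.0188,0,0,0,0,0,0.0473,0.0373,0,0,0,0,0,0.0688,0.0568,0,0,0,0,0,0.0893,0.077,0,0,0,0,0,0.109,0.0983,0,0,0,0,0,0.1278,0.1203,0,0,0,0,0,0.1455,0.1433,0]

```text
clock: 9.0
tool_pos: [582.9, -37.7, 222.8]
eef_rot: [-179.9, 0.0, 99.0]
ft_force: [2.4, 0.4, 2.4]
gripper_width: 0.126
grasp_force: 30.0
```

```bash
python3 -c "
from h import *
rep()"
```

```text
tilt 33.79 r 264.3 Ftan 0.5 Frad 3.4 [2.4 0.4 2.4] 9.0
```

Converted, 8.25 cm / 40 = 0.2063, 7.15 cm / 40 = 0.1788.

step_arm:
  increments: [0,0,0,0,0.018,0.0248,0,0,0,0,0,0.0338,0.0488,0,0,0,0,0,0.0483,0.0738,0,0,0,0,0,0.0618,0.0993,0,0,0,0,0,0.0743,0.125,0,0,0,0,0,0.0855,0.1515,0,0,0,0,0,0.0955,0.1788,0,0,0,0,0,0.1043,0.2063,0]

```text
clock: 9.8
tool_pos: [623.2, -31.4, 140.1]
eef_rot: [-179.9, -0.0, 99.0]
ft_force: [-4.5, 0.0, -1.0]
gripper_width: 0.128
grasp_force: 30.0
```

```bash
python3 -c "
from h import *
rep()"
```

```text
tilt 13.69 r 264.1 Ftan 0.3 Frad -4.6 [-4.5  0.  -1. ] 9.8
```

Converted, 5.2 cm / 40 = 0.13, 1.5 cm / 40 = 0.0375.

step_arm:
  increments: [0,0,0,0,0.0038,0.02,0,0,0,0,0,0.0075,0.0375,0,0,0,0,0,0.0113,0.055,0,0,0,0,0,0.0145,0.0725,0,0,0,0,0,0.017,0.0875,0,0,0,0,0,0.02,0.1075,0,0,0,0,0,0.0213,0.12,0,0,0,0,0,0.0225,0.13,0]

```text
clock: 10.6
tool_pos: [632.7, -29.8, 89.0]
eef_rot: [-180.0, 0.0, 99.0]
ft_force: [-0.6, -1.8, -2.0]
gripper_width: 0.129
grasp_force: 30.0
```

```bash
python3 -c "
from h import *
rep()"
```

```text
tilt 2.39 r 264.1 Ftan -1.9 Frad -1.0 [-0.6 -1.8 -2. ] 10.6
```

Converted, 0.8 cm / 40 = 0.02, 0.7 cm / 40 = 0.0175.

step_arm:
  increments: [0,0,0,0,0,0.0063,0,0,0,0,0,0.0003,0.0125,0,0,0,0,0,0.0005,0.0175,0,0,0,0,0,0.0005,0.02,0,0,0,0,0,0.0005,0.02,0,0,0,0,0,0.0005,0.02,0]

```text
clock: 11.2
tool_pos: [633.2, -29.7, 81.6]
eef_rot: [180.0, 0.0, 99.1]
ft_force: [0.1, -1.0, -4.5]
gripper_width: 0.128
grasp_force: 30.0
```

```bash
python3 -c "
from h import *
rep()"
```

```text
tilt 0.79 r 264.1 Ftan -4.5 Frad -0.3 [ 0.1 -1.  -4.5] 11.2
```

Converted, 0.3 cm / 40 = 0.0075, 0.2 cm / 40 = 0.005.

step_arm:
  increments: [0,0,0,0,0,0.0025,0,0,0,0,0,0,0.005,0,0,0,0,0,0,0.0075,0,0,0,0,0,0,0.0075,0,0,0,0,0,0,0.0075,0]

```text
clock: 11.7
tool_pos: [633.3, -29.7, 79.5]
eef_rot: [179.9, -0.0, 99.0]
ft_force: [-2.3, -1.8, 4.2]
gripper_width: 0.125
grasp_force: 30.0
```

```bash
python3 -c "
from h import *
rep()"
```

```text
tilt 0.33 r 264.1 Ftan 4.3 Frad -2.4 [-2.3 -1.8  4.2] 11.7
```

```bash
python3 - <<'E'
from h import *
i,im,d=cam("wrist");cv2.imwrite("pics/w2.png",cv2.resize(im[0:160,60:360],None,fx=2.6,fy=2.6))
arc(0.4,[1,2.5,4.5,6.5,8.5,10.5,12.5,14.5,16,17.5,19.]);arc(14.5,[15.5,16.5,17.5,18.5])
E
```

```text
1 [-0.02 -0.28]
2.5 [-0.07 -0.97]
4.5 [-0.17 -1.89]
6.5 [-0.3  -2.81]
8.5 [-0.46 -3.72]
10.5 [-0.65 -4.62]
12.5 [-0.88 -5.52]
14.5 [-1.14 -6.41]
16 [-1.35 -7.07]
17.5 [-1.58 -7.73]
19.0 [-1.83 -8.38]
15.5 [-0.14 -0.44]
16.5 [-0.29 -0.88]
17.5 [-0.44 -1.32]
18.5 [-0.61 -1.75]
```

View pics/w2.png

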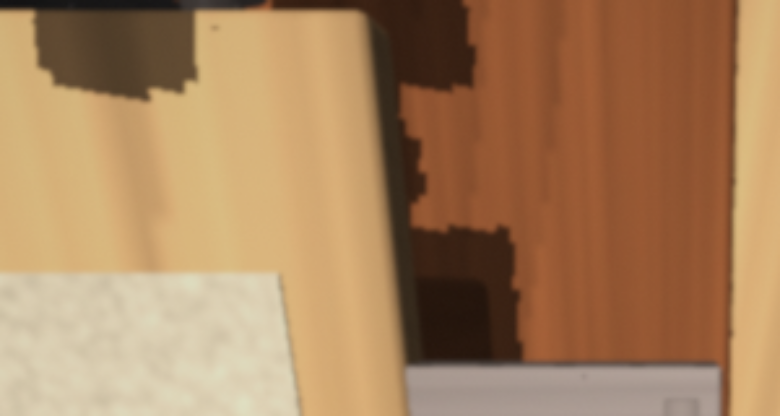

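The view is flat: the pawl is hidden, and the board lies level on its blocks. I'll raise it past notch 2, which I expect at about 15.3–16.

Converted, -6.5 cm / 40 = -0.1625, -5.6 cm / 40 = -0.14.

step_arm:
  increments: [0,0,0,0,-0.0005,-0.0075,0,0,0,0,0,-0.0018,-0.025,0,0,0,0,0,-0.0043,-0.0475,0,0,0,0,0,-0.0075,-0.0725,0,0,0,0,0,-0.0115,-0.095,0,0,0,0,0,-0.0163,-0.1175,0,0,0,0,0,-0.022,-0.14,0,0,0,0,0,-0.0285,-0.1625,0]

```text
clock: 12.55
tool_pos: [622.6, -31.4, 144.1]
eef_rot: [179.9, 0.0, 99.1]
ft_force: [5.6, -1.5, -5.6]
gripper_width: 0.128
grasp_force: 30.0
```

step_arm:
  increments: [0,0,0,0,-0.0035,-0.011,0,0,0,0,0,-0.0073,-0.022,0,0,0,0,0,-0.011,-0.033,0,0,0,0,0,-0.015,-0.0438,0,0,0,0,0,-0.015,-0.0438,0,0,0,0,0,-0.015,-0.0438,0]

```text
clock: 13.15
tool_pos: [616.9, -32.2, 161.9]
eef_rot: [179.8, 0.0, 99.1]
ft_force: [6.2, -2.3, -1.8]
gripper_width: 0.126
grasp_force: 30.0
```

```bash
python3 -c "
from h import *
rep();arc(18.5,np.arange(18,14,-.5))
i,im,d=cam('wrist');cv2.imwrite('pics/w3.png',cv2.resize(im[0:160,60:360],None,fx=2.6,fy=2.6))
"
```

```text
tilt 18.60 r 265.1 Ftan -3.8 Frad 4.7 [ 6.2 -2.3 -1.8] 13.15
18.0 [0.08 0.22]
17.5 [0.16 0.43]
17.0 [0.24 0.65]
16.5 [0.32 0.87]
16.0 [0.39 1.09]
15.5 [0.47 1.31]
15.0 [0.54 1.53]
14.5 [0.61 1.75]
```

View pics/w3.png

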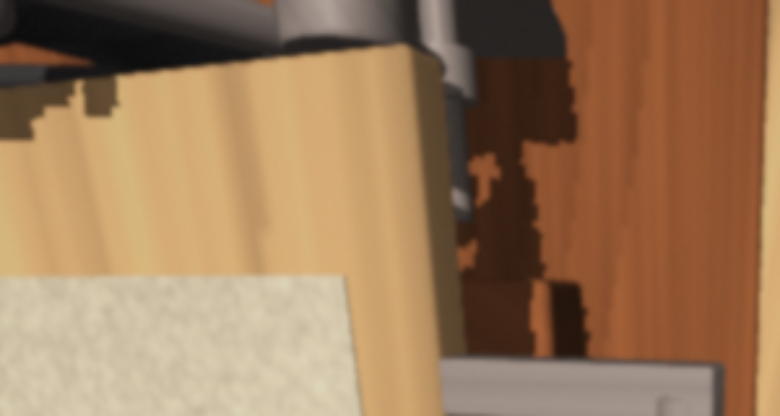

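The counterweight leans to the hinge side at about (345,20) in the crop, so the pawl is back in. I'll lower gently until it takes the weight.

Converted, 0.95 cm / 40 = 0.0238, 0.8 cm / 40 = 0.02.

step_arm:
  increments: [0,0,0,0,0.0038,0.005,0,0,0,0,0,0.0058,0.01,0,0,0,0,0,0.0078,0.015,0,0,0,0,0,0.0095,0.02,0,0,0,0,0,0.0105,0.0238,0,0,0,0,0,0.0105,0.0238,0,0,0,0,0,0.0105,0.0238,0]

```text
clock: 13.9
tool_pos: [620.5, -31.7, 151.3]
eef_rot: [179.9, 0.0, 99.1]
ft_force: [5.9, -2.8, -2.3]
gripper_width: 0.126
grasp_force: 30.0
```

```bash
python3 -c "
from h import *
rep()"
```

```text
tilt 16.20 r 264.9 Ftan -3.9 Frad 4.4 [ 5.9 -2.8 -2.3] 13.9
```

Converted, 0.2 cm / 40 = 0.005, 0.15 cm / 40 = 0.0038.

step_arm:
  increments: [0,0,0,0,0.0008,0.0013,0,0,0,0,0,0.0013,0.0025,0,0,0,0,0,0.0018,0.0038,0,0,0,0,0,0.002,0.005,0,0,0,0,0,0.002,0.005,0,0,0,0,0,0.002,0.005,0]

```text
clock: 14.5
tool_pos: [620.9, -31.6, 150.1]
eef_rot: [180.0, -0.0, 99.0]
ft_force: [3.5, -1.3, 3.8]
gripper_width: 0.123
grasp_force: 30.0
```

```bash
python3 -c "
from h import *
rep()"
```

```text
tilt 15.91 r 264.9 Ftan 2.5 Frad 4.3 [ 3.5 -1.3  3.8] 14.5
```

The load moved from the gripper to the pawl at 15.9°, which is notch 2. I'll relax the residual force, open, and withdraw straight up.

Converted, 0.05 cm / 40 = 0.0013, -0.02 cm / 40 = -0.0005.

step_arm:
  increments: [0,0,0,0,0.0013,-0.0005,0,0,0,0,0,0.0013,-0.0005,0,0,0,0,0,0.0013,-0.0005,2,0,0,0,0,0.0013,-0.0005,3,0,0,0,0,0.0013,-0.0005,4,0,0,0,0,0.0013,-0.0005,5,0,0,0,0,0.0013,-0.0005,5,0,0,0,0,0.0013,-0.0005,5]

```text
clock: 15.3
tool_pos: [621.0, -31.4, 149.6]
eef_rot: [-180.0, -0.0, 99.1]
ft_force: [-0.6, -0.2, -0.3]
gripper_width: 0.544
grasp_force: 0.0
```

Converted, -14 cm / 40 = -0.35, -10 cm / 40 = -0.25.

step_arm:
  increments: [0,0,0,0,0,0,5,0,0,0,0,0,-0.025,5,0,0,0,0,0,-0.075,5,0,0,0,0,0,-0.15,5,0,0,0,0,0,-0.25,5,0,0,0,0,0,-0.35,5,0,0,0,0,0,-0.35,5,0,0,0,0,0,-0.35,5]

```text
clock: 16.1
tool_pos: [621.8, -31.8, 291.5]
eef_rot: [179.8, 0.0, 99.0]
ft_force: [-0.0, 0.0, -1.0]
gripper_width: 0.577
grasp_force: 0.0
```

```bash
python3 - <<'E'
from h import *
print(env.get_state()['tool_pos'],env.get_state()['ft_force'])
i,im,d=cam("wrist");P=cloud(i,d)
L=(P.reshape(-1,3)-H)@R.from_euler('z',8.76,degrees=True).as_matrix()
m=(np.abs(L[:,1])<50)&(L[:,0]>235)&(L[:,0]<275)&(L[:,2]>50)&(L[:,2]<115)
print(m.sum(),np.percentile(L[m],[5,50,95],axis=0))
cv2.imwrite("pics/w4.png",im)
E
```

```text
[621.77124356 -31.82363695 291.49181241] [-0.00288736  0.01151277 -0.95044613]
1079 [[245.92703495 -44.02279181  82.76785417]
 [251.10767081   4.48843139  85.87837997]
 [256.51983702  46.06883066  87.45440309]]
```

View pics/w4.png

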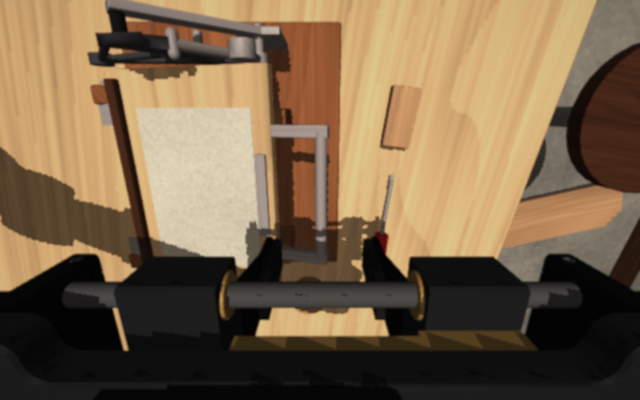

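The image shows the bar at column 321, free of the fingers. Its height puts the tilt at about 15–16°, so the board rests in notch 2, and the offcut and screwdriver are undisturbed. I'll hand it in.

```bash
python3 -c "
from rig import env
print(env.close_job())"
```

```text
the job is handed in; nothing more can be done
None
```

The job is handed in: I lifted the board until it touched its stop, which threw the pawl out, lowered it flat to set the pawl again, then raised it and left it resting on the pawl in its second notch from the bottom (about 15–16°); the gripper held it until the pawl had its weight.

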